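Fit the C-shaped stop collar into the neck of a cylinder's rod

TASK

Secure the air cylinder on the test stand against moving: take the C-shaped stop collar with the black grip and set it, open side down, over the steel rod at its thinner neck, the only place where the collar's gap lets the rod in; just where the neck lies along the rod is best found by feel. Push the collar down there until it sits fully home on the neck, and let go so that it stays upright on the rod by itself. Be gentle: never press or knock hard on the rod or stand (push with no more than about 15 N), and leave the other parts on the cart where they are.

Things in the scene. Friction and masses are not known exactly. Their poses are not given: they have to be found in the camera images.
- collar: C-shaped (horseshoe) stop collar, steel with a black plastic grip on top, standing on its two feet, gap downward; 79 mm high (z), 44 wide (x), 20 thick (y), 0.2 to 0.33 kg, heavy in the feet. Origin: underside, midway between the feet. z up; y lies along the rod when fitted, either way round (symmetric).
- collar_grip (a point): Middle of the black grip, 62 mm above the collar's origin. The grip is a block 26 mm (x) by 20 mm (y), reaching from 46 to 79 mm above the origin; pinch it across y, fingertips no lower than 48 mm above the origin.
- collar_bore (a point): Centre of the collar's round bore, 18 mm in diameter, 24 mm above the collar's origin; the bore's roof is 9 mm above it. The throat below is 16 mm wide at its narrowest (7 mm above the origin) and rounds out to 30 mm at the mouth (0 mm).
- stand: Fixed stand: dark plate 72 mm (x) by 290 (y), 8 thick, with a clamped air cylinder 40 mm square, its top 80 mm high, its head face at y = +58 mm, lying to +y of it. Its steel rod, 22 mm in diameter, sticks out level to -y, axis at x = 0, z = 60 mm, tip about y = -68 mm; air pressure keeps it from sliding. Origin: underside of the plate.
- rod_ref (a point): Point on the rod's axis, fixed to the stand (at x = 0, y = 22, z = 60 mm of it, same axes). The rod's neck, 14 mm in diameter, 23 mm long (y), ends bevelled 1 mm, has its middle 6 to 38 mm from here toward -y, differently each time and not reported: feel for it. Height of the collar's origin: 3 mm above this point where the thick rod stops it, 26 mm below it when home.
- plug_a: brass hex plug, 41x35x31 mm; bystander, to be left alone. Origin: centre of its underside as it rests
- cap_a: brass hex cap, 41x47x25 mm; bystander, to be left alone. Origin: centre of its underside as it rests
- pressure_gauge: black round dial gauge lying on its back, 88x63x24 mm; bystander, to be left alone. Origin: centre of its underside as it rests
There are look-alikes about, which are no part of the job. Several things have the shape of the collar; the one meant has the colours described above.

How it is judged:
At the end, for the whole second after the job is handed in: The collar hangs fully home on the rod's neck: origin 31 to 36.5 mm above the stand's origin, within 4 mm sideways of the rod's axis and 19.5 mm along it of the stand's origin, its y axis within 0.15 rad of the rod, upright within 0.25 rad, at rest, carried by the rod (z of collar in the frame of stand between 0.031 and 0.0365 m and x of collar in the frame of stand between -0.004 and 0.004 m and y of collar in the frame of stand between -0.0195 and 0.0195 m and angle between the y axis of collar and the y axis of stand, either way round below 0.15 rad and angle between collar's own z axis and vertical below 0.25 rad and contact force between collar and stand above 0.5 N and linear speed of collar below 0.02 m/s); the robot touches nothing.
It fails at once if the collar presses or knocks on the rod or stand with more than 30 N (contact force between collar and stand above 30 N).
It fails at once if the robot presses on the rod or stand with more than 30 N (contact force between the arm and stand above 30 N).
It fails at once if the fingers press on the rod or stand with more than 30 N (contact force between the fingers and stand above 30 N).
It fails at once if a bystander is moved by more than 20 mm (distance of any of plug_a, cap_a, pressure_gauge from where it was at the start of the episode above 0.02 m).
It also fails if it takes over 67 s, if anything falls off the work surface, if the arm or the gripper's body presses on something with over 40 N, if the wrist force passes 120 N, or if a joint passes its speed limit or range.

ROBOT

A 6-joint arm with a two-finger parallel gripper is mounted at the origin on a cart in front of the work surface, level with it; the furniture and walls round the work are solid. World frame = base frame: x ahead of the robot, y to its left, z up, the work surface at z = 0. Lengths are in m, angles in rad, forces in N, time in s.
With the tool pointing down it reaches from about 0.35 to 0.775 m from the base axis. Payload 7.3 kg.
Tool frame: the origin (TCP) lies at the very end of the fingers, on their centre line; the grasp point (between the pads) lies 19 mm behind it; z points along the fingers, y is the line along which they close (so a half turn about z gives the same grasp; the last joint's range is limited). The gripper opens to 92 mm and grips with 3 to 60 N. Pads are 19 mm wide; open, the fingers measure 130 mm over their backs; the gripper's body (75 mm by 190 mm) begins 47 mm behind the grasp point.
Start: joints at [1.046, 0.342, 1.524, -0, 1.275, -0.146], TCP at [0.194, 0.488, 0.203] pointing down, gripper open.
Joint ranges: [-2.53, 2.53], [-0.77, 2.02], [0.04, 2.7], [-1, 4.14], [0.28, 2.66], [-3.11, 3.11]. Speed limits (rad/s): [2.57, 2.57, 3.14, 3.14, 3.14, 3.14].

INTERFACE

Orientations are given as [roll, pitch, yaw] about the fixed x, y, z axes, in that order (R = Rz(yaw) Ry(pitch) Rx(roll)).
In Python, from cell import observe, read_camera, get_calibration, hand_in, search_frame gives the robot as it stands.
- The arm moves only by the tool step_arm, never from a script. Its argument "commands" is a list of rows, each an object with "translation": the shift along the tool's x, y, z in mm, a list of three; "roll": the turn about the tool's z in rad. In form: [{"translation": [x, y, z], "roll": roll}, ...]. A call has 1 to 20 rows; each row shifts and turns the commanded pose from where the row before left it, along the tool's axes as they then stand; what a row does not reach is not made up. A row lasts 1/12 s, in which the tool goes at most 41.7 mm and 7.16 degrees, less where a joint would pass 70% of its speed; a pose out of reach is approached as far as the arm can. A call is refused whole if a number of a shift passes 41.7 or a number of a turn 0.125, either way. A call with a gripper value outside its range is refused whole. "fingers" is the opening, from 0 (shut) to 1 (fully open), set as the call begins (left out, the last holds). The fingers move at their own pace and stop on an object; "grip_force" is the grip in N (left out, the last holds). Time passes only in rows, so rows that do not move let the fingers close. It gives the time, the measured TCP pose, the force, the opening and the grip force at its end, in the units of the state.
- observe(): the state, without advancing time (a new reading comes with each control period).
- read_camera(name): name is "scene" or "top" or "wrist"; returns the picture (480x640x3 uint8, red, green, blue); there is no depth.
- get_calibration(name): a dict with "camera_matrix" (3x3 intrinsics, pixels), "world_from_camera" (4x4, takes a point from camera to world coordinates). Camera axes: x right, y up, looking along -z (the intrinsics and any distortion apply to the point x, -y, -z); pixel columns grow to the right and rows downward; lengths in m; the calibration is good to about 2 mm. A picture is of the moment at which its call begins: read the wrist's pose just before it. get_calibration takes no time and is no camera call; for the wrist camera it gives the pose at the moment of the call.
- hand_in(): hands the job in; it is judged then, once.
Trained networks look in the newest picture that a camera, given by its name, has taken for a name from the list of things; names that differ only in an ending like _2 or _b are one class to them, and where a whole thing is asked for, a point or a joint stands for the part that bears it (a point fixed in the world has none). Each returns a list of dicts, best first, with "confidence" (0 to 1); they miss things now and then, are a little off and sometimes report something else, mostly with a low value. They report only what shows in the picture. A call takes as long as a camera call. They do not tell look-alikes from the thing itself.
- search_frame(camera, name): "at" ([x, y, z] in m, in world coordinates, good to about 4 mm: the middle of the surface that is visible of it).
The state is a dict: "time": time; "qpos": joint angles; "qvel": joint speeds; "joint_efforts": joint torques, N m; "tool_pos": TCP position; "tool_rot": TCP orientation; "contact_force": force on the tool from outside, world axes, zero at the start; "torque": the same for the moment, N m; "opening": finger opening in m; "grip_force": force on a finger pad.
Only numpy, scipy, OpenCV 4.12 (cv2) and the standard library are available. Lean on these libraries where they do the work, as an engineer would, in place of code of your own. Each camera call takes 0.05 s, during which the arm holds its last target. There are 200 camera calls.

## Working session

There is one attempt and no reset: what is moved stays moved. The work goes in short steps, Python scripts to look and compute and a tool call to move; the robot and the scene stay as the last step left them, time stands still between calls to the robot, and variables do not carry over. Pictures are saved under pics/ and viewed, at most 10 in all, crops included, and the job is handed in when it is done.

Besides the shell and the picture viewer there is one more tool, called after ">>>" as name(argument=value, ...), one argument or row to a line, values as JSON. step_arm: Moves the arm, as the interface text tells. Its arguments: {"type":"object","properties":{"commands":{"type":"array"},"fingers":{"type":"number"},"grip_force":{"type":"number"}},"required":["commands"]}

```bash
mkdir -p pics; python3 - <<'E'
from cell import *
import cv2,numpy as np
s=observe();print(s['tool_pos'],s['tool_rot'],s['time'])
for c in ['scene','top']:
    im=read_camera(c);cv2.imwrite(f'pics/{c}0.png',im[:,:,::-1])
    K=get_calibration(c);print(c,np.round(K['world_from_camera'],3).tolist(),np.round(K['camera_matrix'],1).tolist(),K.keys())
    for n in ['collar','collar_grip','stand','rod_ref','plug_a','cap_a','pressure_gauge']:
        for d in search_frame(c,n): print(c,n,np.round(d['at'],3),round(d['confidence'],2))
E
```

```text
[0.19389274 0.48742571 0.20223659] [-3.14007582e+00 -2.49886303e-04  2.76278853e+00] 0.0
scene [[0.876, 0.193, -0.441, 0.111], [-0.482, 0.359, -0.799, -0.838], [0.004, 0.913, 0.408, 0.453], [0.0, 0.0, 0.0, 1.0]] [[569.8, 0.0, 318.1], [0.0, 569.8, 241.6], [0.0, 0.0, 1.0]] dict_keys(['camera_matrix', 'world_from_camera'])
scene collar [ 0.509 -0.165  0.04 ] 0.95
scene collar [ 0.468 -0.284  0.04 ] 0.79
scene collar [ 0.437 -0.2    0.042] 0.72
scene collar_grip [ 0.433 -0.2    0.04 ] 0.92
scene collar_grip [ 0.512 -0.164  0.037] 0.65
scene collar_grip [ 0.47  -0.285  0.04 ] 0.62
scene stand [0.549 0.112 0.028] 0.79
scene rod_ref [0.55  0.115 0.022] 0.78
scene plug_a [0.389 0.012 0.02 ] 0.96
scene cap_a [ 0.477 -0.365  0.017] 0.75
scene cap_a [ 0.468 -0.286  0.036] 0.5
scene cap_a [0.39  0.014 0.021] 0.22
scene pressure_gauge [0.411 0.121 0.022] 0.55
top [[0.014, 0.991, -0.13, 0.383], [-1.0, 0.016, 0.013, -0.106], [0.015, 0.13, 0.991, 1.008], [0.0, 0.0, 0.0, 1.0]] [[596.3, 0.0, 317.5], [0.0, 596.3, 244.4], [0.0, 0.0, 1.0]] dict_keys(['camera_matrix', 'world_from_camera'])
top collar [ 0.51  -0.151  0.077] 0.82
top collar [ 0.478 -0.269  0.066] 0.72
top collar [ 0.429 -0.192  0.076] 0.68
top collar_grip [ 0.471 -0.268  0.061] 0.7
top collar_grip [ 0.431 -0.188  0.08 ] 0.65
top collar_grip [ 0.514 -0.155  0.074] 0.63
top collar_grip [0.552 0.14  0.063] 0.42
top stand [0.555 0.14  0.064] 0.79
top rod_ref [0.552 0.14  0.062] 0.6
top plug_a [0.392 0.02  0.032] 0.57
top cap_a [ 0.483 -0.353  0.022] 0.61
top pressure_gauge [0.414 0.145 0.024] 0.72
```

View pics/scene0.png

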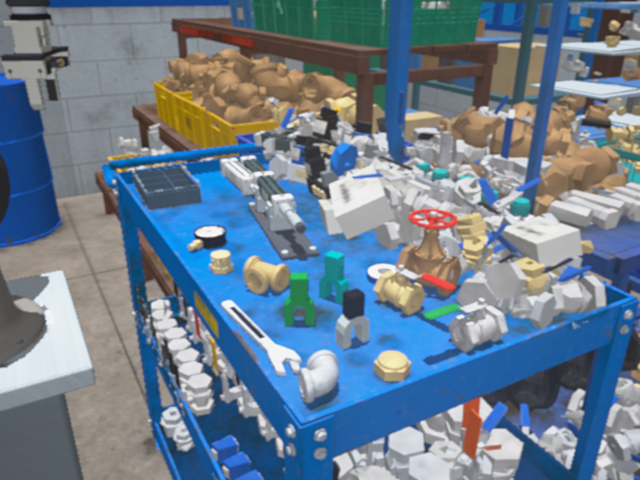

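View pics/top0.png

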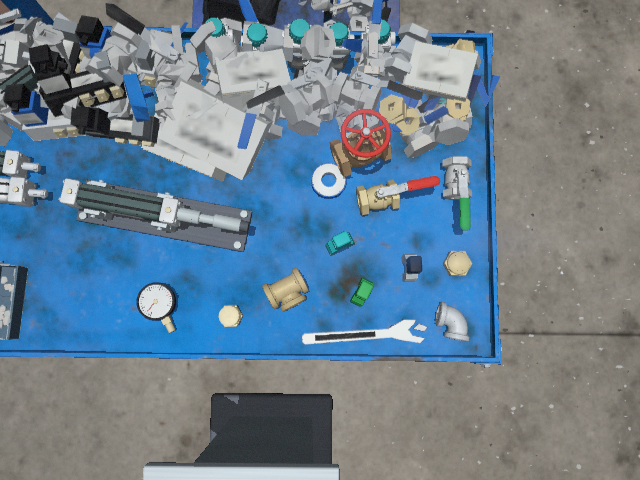

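Scene picture: three collar-shaped things are on the cart. They are green (300,300), teal (334,275), and steel with a black grip (352,318). In the top view they sit at (362,291), (340,242) and (412,266). The description picks the steel one with the black grip. The stand in the top view runs from (62,190) to (252,240), with the rod toward the right (world -y). I'll check the choice in one close crop.

```bash
python3 - <<'E'
import cv2,numpy as np
t=cv2.imread('pics/top0.png');s=cv2.imread('pics/scene0.png')
a=cv2.resize(t[240:290,380:450],(392,280),interpolation=cv2.INTER_CUBIC)
b=cv2.resize(s[280:355,320:395],(280,280),interpolation=cv2.INTER_CUBIC)
c=cv2.resize(t[170:255,50:265],(672,266),interpolation=cv2.INTER_CUBIC)
cv2.imwrite('pics/crop.png',np.vstack([np.hstack([a,b]),c]))
E
```

```text
(no output)
```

View pics/crop.png

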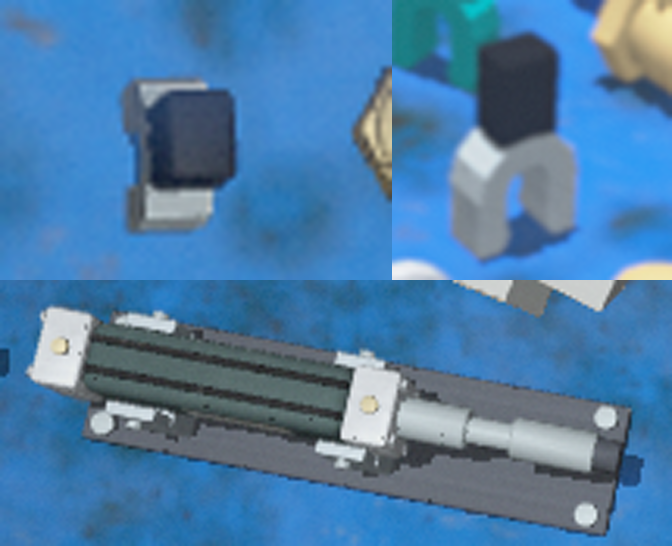

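The crop confirms it: the steel horseshoe with the black grip sits at top px (415,265), with its grip thin along world y. On the stand, the neck shows at about top px (206,218). First I'll move over the stand for a wrist view, since it is on the way.

>>> step_arm(
  commands=[
    {"translation": [0, 0, 0], "roll": -0.125},
    {"translation": [0, 0, 0], "roll": -0.125},
    {"translation": [0, 0, 0], "roll": -0.125},
    {"translation": [-24, -28, 0], "roll": 0},
    {"translation": [-24, -28, 0], "roll": 0},
    {"translation": [-24, -28, 0], "roll": 0},
    {"translation": [-24, -28, 0], "roll": 0},
    {"translation": [-24, -28, 0], "roll": 0},
    {"translation": [-24, -28, 0], "roll": 0},
    {"translation": [-24, -28, 0], "roll": 0},
    {"translation": [-24, -28, 0], "roll": 0},
    {"translation": [-24, -28, 0], "roll": 0},
    {"translation": [-24, -28, 0], "roll": 0},
    {"translation": [-24, -28, 0], "roll": 0},
    {"translation": [-24, -28, 0], "roll": 0},
    {"translation": [0, 0, 0], "roll": 0},
    {"translation": [0, 0, 0], "roll": 0},
    {"translation": [0, 0, 0], "roll": 0},
  ],
  fingers=1,
)

```text
time: 2.3
tool_pos: [0.4804, 0.1509, 0.2027]
tool_rot: [3.141, -0.001, 3.137]
contact_force: [-0.2, -0.0, -0.1]
opening: 0.0921
grip_force: 0.0
```

```bash
cat > h.py <<'E'
from cell import *
import cv2,numpy as np
def ray(cal,uv,z):
    K,T=cal['camera_matrix'],cal['world_from_camera']
    d=np.linalg.inv(K)@[uv[0],uv[1],1]; d=T[:3,:3]@[d[0],-d[1],-d[2]]; o=T[:3,3]
    return o+d*(z-o[2])/d[2]
E
python3 - <<'E'
from h import *
s=observe();print(s['tool_pos'],s['tool_rot'],s['time'],s['contact_force'])
cal=get_calibration('wrist');im=read_camera('wrist');np.savez('w1.npz',**cal)
print(np.round(cal['world_from_camera'],3).tolist(),cal['camera_matrix'])
cv2.imwrite('pics/w1.png',im[:,:,::-1])
for n in ['stand','rod_ref']: print(search_frame('wrist',n))
E
```

```text
[0.48040581 0.15089378 0.20274046] [ 3.14122606e+00 -8.09673419e-04  3.13711889e+00] 2.3 [-0.23433186 -0.03958458 -0.09818335]
[[0.005, -0.958, -0.288, 0.403], [1.0, 0.005, -0.0, 0.151], [0.002, -0.288, 0.958, 0.385], [0.0, 0.0, 0.0, 1.0]] [[376.18631541   0.         319.52394232]
 [  0.         376.18631541 243.66656011]
 [  0.           0.           1.        ]]
[{'at': [0.5484, 0.1355, 0.0513], 'confidence': 0.84}]
[{'at': [0.5492, 0.1344, 0.0491], 'confidence': 0.66}]
```

View pics/w1.png

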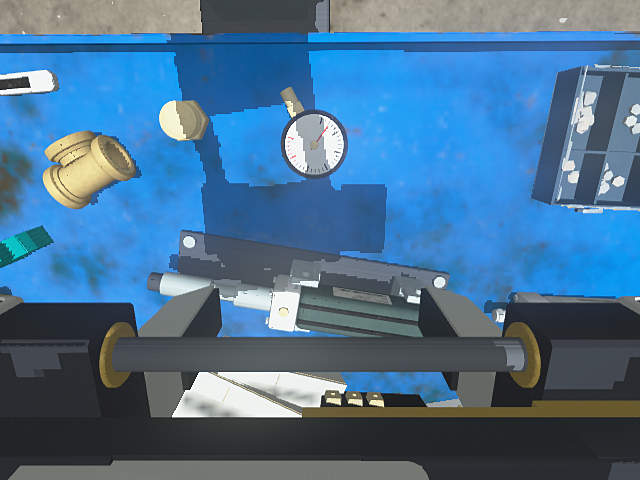

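The wrist view shows the rod from its tip at (150,284) to the head at (285,310), with the neck near (225,285), partly hidden by the left finger. I'll shift to +x, -y for a clear view.

>>> step_arm(
  commands=[
    {"translation": [-22, -18, 0], "roll": 0},
    {"translation": [-22, -18, 0], "roll": 0},
    {"translation": [-22, -18, 0], "roll": 0},
    {"translation": [0, 0, 0], "roll": 0},
    {"translation": [0, 0, 0], "roll": 0},
    {"translation": [0, 0, 0], "roll": 0},
  ],
)

```text
time: 2.95
tool_pos: [0.5458, 0.0975, 0.2028]
tool_rot: [3.141, -0.001, 3.139]
contact_force: [0.5, 0.6, -0.6]
opening: 0.0919
grip_force: 0.0
```

```bash
python3 - <<'E'
from h import *
s=observe();print(s['tool_pos'],s['tool_rot'],s['time'],s['contact_force'])
cal=get_calibration('wrist');im=read_camera('wrist');np.savez('w2.npz',**cal)
cv2.imwrite('pics/w2f.png',im[:,:,::-1])
cv2.imwrite('pics/w2.png',cv2.resize(im[130:330,170:430,::-1],(780,600),interpolation=cv2.INTER_CUBIC))
for n in ['stand','rod_ref']: print(search_frame('wrist',n))
E
```

```text
[0.54578438 0.09750902 0.20280254] [ 3.14114202e+00 -8.46689367e-04  3.13874798e+00] 2.95 [ 0.47781675  0.57465893 -0.56956444]
[{'at': [0.5558, 0.1427, 0.0661], 'confidence': 0.64}]
[{'at': [0.5528, 0.1415, 0.0636], 'confidence': 0.6}]
```

View pics/w2.png

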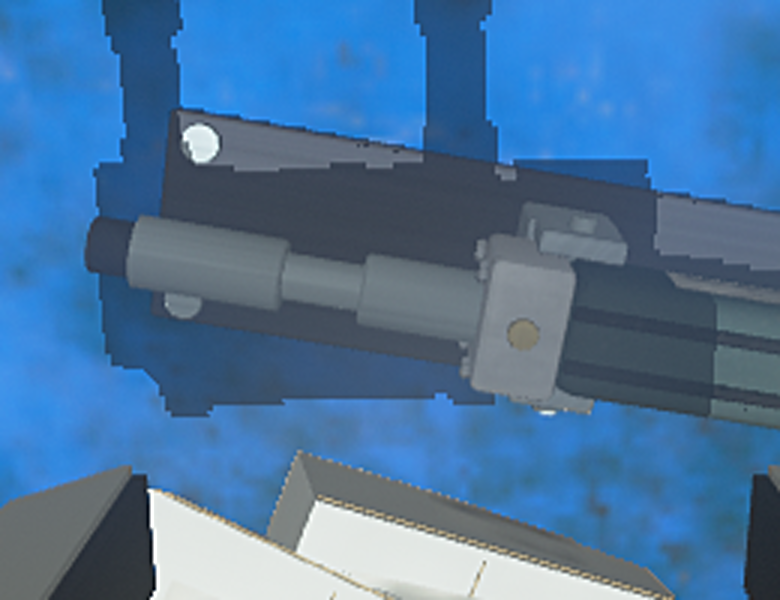

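The wrist crop shows the rod clearly. In crop pixels, the thick front part runs (131,250) to (284,272), the neck about (284,276) to (362,288), and the thick rear part reaches the head at (480,304). Now I'll compute the positions.

```bash
python3 - <<'E'
from h import *
cal=np.load('w2.npz')
f=lambda u,v,z:ray(cal,(170+u/3,130+v/3),z)
pts=[(131,250),(200,261),(284,273),(362,289),(430,299),(480,304)]
P=np.array([f(*p,.06) for p in pts]);print(P.round(4))
k=np.polyfit(P[:,1],P[:,0],1);print('x=',k,'stand yaw',-np.arctan(k[0]))
a=np.array([f(284,276,.06),f(362,288,.06)]);print('neck',a.round(4),np.linalg.norm(a[1]-a[0]))
for q in [(178,110),(158,315),(780,210)]: print('plate',f(*q,.008).round(4))
print('bolt',f(523,335,.082).round(4),'tip',f(93,245,.06).round(4),'headface',f(487,310,.06))
# top view
import os
im=cv2.imread('pics/top0.png')
c=get_calibration('top')
g=lambda u,v,z:ray(c,(50+u/3.126,170+(v-280)/3.126),z).round(4)
print('top neck',g(467,431,.06),g(512,438,.06),'plate',g(607,533,.008),g(633,405,.008),g(85,432,.008),'bolts',g(61,346,.082),g(369,404,.082))
h=lambda u,v,z:ray(c,(380+u/5.6,240+v/5.6),z).round(4)
print('grip corners',[h(*p,.079) for p in [(163,92),(233,90),(235,185),(165,187)]],'feet',h(135,225,0),h(125,100,0),h(212,218,0))
E
```

```text
[[0.5378 0.0047 0.06  ]
 [0.5412 0.0247 0.06  ]
 [0.5449 0.0493 0.06  ]
 [0.5498 0.0722 0.06  ]
 [0.553  0.0923 0.06  ]
 [0.5546 0.1072 0.06  ]]
x= [0.16844481 0.53704476] stand yaw -0.1668782668165828
neck [[0.5458 0.0493 0.06  ]
 [0.5495 0.0722 0.06  ]] 0.023254035674088923
plate [0.5022 0.0092 0.008 ]
plate [ 0.5719 -0.0027  0.008 ]
plate [0.5359 0.2097 0.008 ]
bolt [0.5577 0.1186 0.082 ] tip [ 0.5363 -0.0063  0.06  ] headface [0.55641797 0.10930791 0.06      ]
top neck [0.5472 0.0717 0.06  ] [0.5439 0.0485 0.06  ] plate [0.5016 0.0039 0.008 ] [ 0.572  -0.0081  0.008 ] [0.5522 0.2875 0.008 ] bolts [0.5835 0.2733 0.082 ] [0.5564 0.1173 0.082 ]
grip corners [array([ 0.4886, -0.2629,  0.079 ]), array([ 0.4895, -0.2826,  0.079 ]), array([ 0.4627, -0.2829,  0.079 ]), array([ 0.4619, -0.2633,  0.079 ])] feet [ 0.4569 -0.2674  0.    ] [ 0.4949 -0.2646  0.    ] [ 0.4594 -0.2908  0.    ]
```

Both cameras agree: neck middle at about (0.5475, 0.0605), stand yaw about -0.17. The grip centre is near (0.476, -0.273) with yaw about 0. Next I'll go above the collar and refine from there.

>>> step_arm(
  commands=[
    {"translation": [6, -31, 0], "roll": 0},
    {"translation": [6, -31, 0], "roll": 0},
    {"translation": [6, -31, 0], "roll": 0},
    {"translation": [6, -31, 0], "roll": 0},
    {"translation": [6, -31, 0], "roll": 0},
    {"translation": [6, -31, 0], "roll": 0},
    {"translation": [6, -31, 0], "roll": 0},
    {"translation": [6, -31, 0], "roll": 0},
    {"translation": [6, -31, 0], "roll": 0},
    {"translation": [6, -31, 0], "roll": 0},
    {"translation": [6, -31, 0], "roll": 0},
    {"translation": [4, -29, 0], "roll": 0},
    {"translation": [0, 0, 20], "roll": 0},
    {"translation": [0, 0, 0], "roll": 0},
    {"translation": [0, 0, 0], "roll": 0},
    {"translation": [0, 0, 0], "roll": 0},
  ],
)

```text
time: 4.43
tool_pos: [0.4756, -0.2722, 0.1836]
tool_rot: [3.141, 0.0, 3.139]
contact_force: [0.0, 0.4, -0.3]
opening: 0.0919
grip_force: 0.0
```

```bash
python3 - <<'E'
from h import *
s=observe();print(s['tool_pos'],s['tool_rot'],s['time'],s['contact_force'])
cal=get_calibration('wrist');im=read_camera('wrist');np.savez('w3.npz',**cal)
cv2.imwrite('pics/w3f.png',im[:,:,::-1])
K,T=cal['camera_matrix'],cal['world_from_camera']
p=T[:3,:3].T@(np.array([.4757,-.273,.079])-T[:3,3]);u=K@[p[0],-p[1],-p[2]];u=u/u[2];print(u)
x0,y0=int(u[0])-65,int(u[1])-50;print(x0,y0)
cv2.imwrite('pics/w3.png',cv2.resize(im[y0:y0+100,x0:x0+130,::-1],(780,600),interpolation=cv2.INTER_CUBIC))
E
```

```text
[ 0.47557503 -0.27218414  0.18358734] [3.14144092e+00 3.53978896e-04 3.13914918e+00] 4.4333 [ 0.04536266  0.43764133 -0.32361805]
[318.10609791 233.08161414   1.        ]
253 183
```

View pics/w3.png

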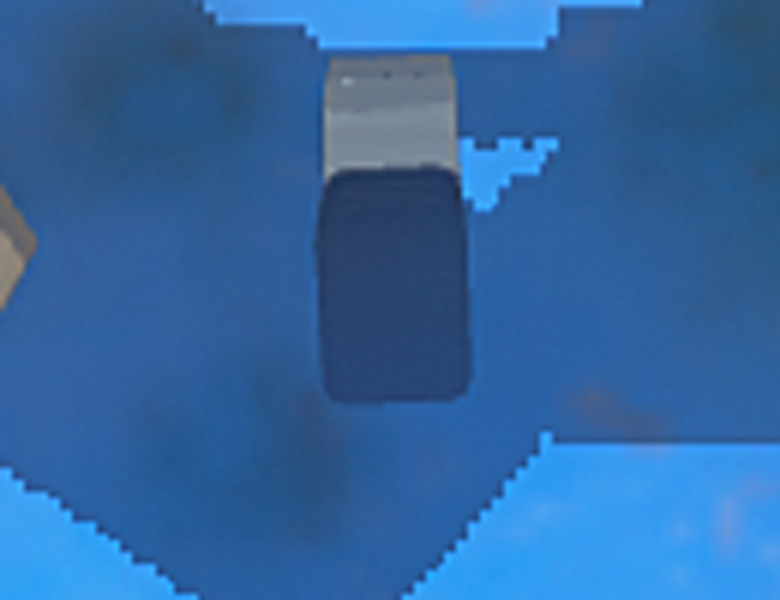

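The grip is centred under the tool (crop x 320–470, aligned with the fingers). I'll descend and grasp.

>>> step_arm(
  commands=[
    {"translation": [0, 0, 30], "roll": 0},
    {"translation": [0, 0, 30], "roll": 0},
    {"translation": [0, 0, 30], "roll": 0},
    {"translation": [0, 0, 25], "roll": 0},
    {"translation": [0, 0, 15], "roll": 0},
    {"translation": [0, 0, 0], "roll": 0},
    {"translation": [0, 0, 0], "roll": 0},
    {"translation": [0, 0, 0], "roll": 0},
  ],
)

```text
time: 5.15
tool_pos: [0.4764, -0.2735, 0.0546]
tool_rot: [-3.14, 0.002, 3.139]
contact_force: [-0.3, 0.4, -0.3]
opening: 0.0921
grip_force: 0.0
```

>>> step_arm(
  commands=[
    {"translation": [0, 0, 0], "roll": 0},
    {"translation": [0, 0, 0], "roll": 0},
    {"translation": [0, 0, 0], "roll": 0},
    {"translation": [0, 0, 0], "roll": 0},
    {"translation": [0, 0, 0], "roll": 0},
    {"translation": [0, 0, 0], "roll": 0},
    {"translation": [0, 0, 0], "roll": 0},
    {"translation": [0, 0, 0], "roll": 0},
    {"translation": [0, 0, 0], "roll": 0},
    {"translation": [0, 0, 0], "roll": 0},
    {"translation": [0, 0, 0], "roll": 0},
    {"translation": [0, 0, 0], "roll": 0},
  ],
  fingers=0,
  grip_force=25,
)

```text
time: 6.15
tool_pos: [0.4753, -0.2733, 0.0529]
tool_rot: [3.141, 0.0, 3.138]
contact_force: [0.0, 0.7, 0.3]
opening: 0.0192
grip_force: 24.9
```

>>> step_arm(
  commands=[
    {"translation": [0, 0, -15], "roll": 0},
    {"translation": [0, 0, -30], "roll": 0},
    {"translation": [0, 0, -30], "roll": 0},
    {"translation": [0, 0, -30], "roll": 0},
    {"translation": [0, 0, -25], "roll": 0},
    {"translation": [0, 0, 0], "roll": 0},
    {"translation": [0, 0, 0], "roll": 0},
  ],
)

```text
time: 6.73
tool_pos: [0.4756, -0.2735, 0.1836]
tool_rot: [-3.14, 0.002, 3.138]
contact_force: [-0.1, 0.1, -4.1]
opening: 0.019
grip_force: 24.9
```

>>> step_arm(
  commands=[
    {"translation": [-6, 15, 0], "roll": 0},
    {"translation": [-6, 28, 0], "roll": 0},
    {"translation": [-6, 28, 0], "roll": 0},
    {"translation": [-6, 28, 0], "roll": 0},
    {"translation": [-6, 28, 0], "roll": 0},
    {"translation": [-6, 28, 0], "roll": 0},
    {"translation": [-6, 28, 0], "roll": 0},
    {"translation": [-6, 28, 0], "roll": 0},
    {"translation": [-6, 28, 0], "roll": 0},
    {"translation": [-6, 28, 0], "roll": 0},
    {"translation": [-6, 28, 0], "roll": 0},
    {"translation": [-6, 28, 0], "roll": 0},
    {"translation": [0, 11, 0], "roll": 0},
    {"translation": [0, 0, 0], "roll": 0.085},
    {"translation": [0, 0, 0], "roll": 0.085},
    {"translation": [0, 0, 0], "roll": 0},
    {"translation": [0, 0, 0], "roll": 0},
    {"translation": [0, 0, 0], "roll": 0},
    {"translation": [0, 0, 0], "roll": 0},
  ],
)

```text
time: 8.32
tool_pos: [0.5482, 0.0601, 0.1824]
tool_rot: [-3.141, -0.001, 2.969]
contact_force: [0.3, -1.0, -2.5]
opening: 0.0189
grip_force: 24.9
```

```bash
python3 - <<'E'
from h import *
s=observe();print({k:np.round(s[k],4).tolist() for k in ['time','tool_pos','tool_rot','contact_force','torque','opening','grip_force']})
cal=get_calibration('wrist');im=read_camera('wrist');np.savez('w4.npz',**cal)
cv2.imwrite('pics/w4.png',cv2.resize(im[120:320,190:450,::-1],(780,600),interpolation=cv2.INTER_CUBIC))
E
```

```text
{'time': 8.3167, 'tool_pos': [0.5482, 0.0601, 0.1824], 'tool_rot': [-3.1415, -0.001, 2.9689], 'contact_force': [0.3309, -1.0032, -2.52], 'torque': [0.0034, 0.0609, 0.0527], 'opening': 0.0189, 'grip_force': 24.8645}
```

View pics/w4.png

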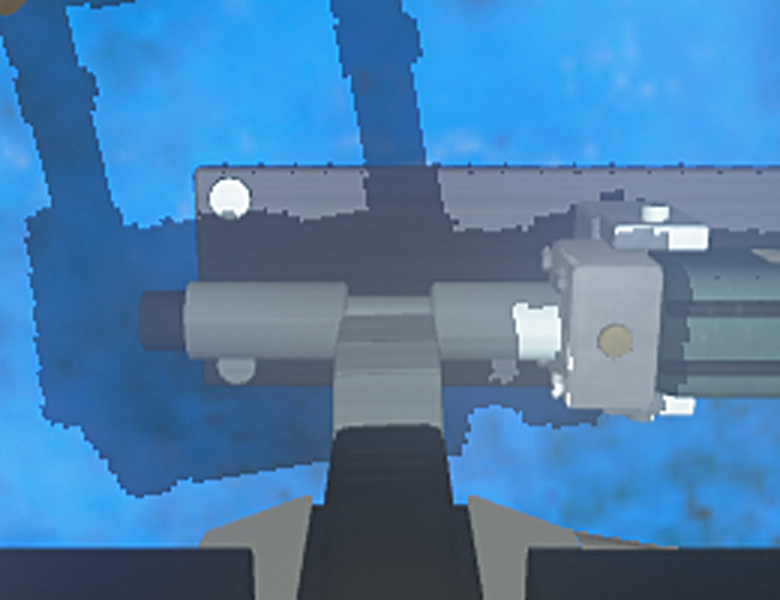

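In this view the rod lies level, so the yaw is right. The collar's feet (crop x 337–438) are centred on the neck (347–432). I'll descend to just above the rod, with a 1 mm lateral correction.

>>> step_arm(
  commands=[
    {"translation": [1, 0, 15], "roll": 0},
    {"translation": [0, 0, 20], "roll": 0},
    {"translation": [0, 0, 15], "roll": 0},
    {"translation": [0, 0, 7], "roll": 0},
    {"translation": [0, 0, 0], "roll": 0},
    {"translation": [0, 0, 0], "roll": 0},
    {"translation": [0, 0, 0], "roll": 0},
    {"translation": [0, 0, 0], "roll": 0},
  ],
)

```text
time: 9.03
tool_pos: [0.5483, 0.0606, 0.127]
tool_rot: [3.141, 0.002, 2.968]
contact_force: [-0.2, -1.1, -2.8]
opening: 0.0192
grip_force: 24.9
```

```bash
python3 - <<'E'
from h import *
c=np.load('w4.npz')
for u in [(250),(470)]: print(ray(c,(190+u/3,120+320.5/3),.06).round(4))
print('neck mid',ray(c,(190+389.5/3,120+320.5/3),.06).round(4))
s=observe();print({k:np.round(s[k],4).tolist() for k in ['time','tool_pos','tool_rot','contact_force','torque']})
E
```

```text
[0.541  0.0226 0.06  ]
[0.5516 0.0829 0.06  ]
neck mid [0.5477 0.0608 0.06  ]
{'time': 9.0333, 'tool_pos': [0.5483, 0.0606, 0.127], 'tool_rot': [3.1412, 0.0021, 2.9679], 'contact_force': [-0.1776, -1.0783, -2.8254], 'torque': [-0.0087, 0.0153, 0.0026]}
```

>>> step_arm(
  commands=[
    {"translation": [0.7, 0, 2], "roll": 0},
    {"translation": [0, 0, 2], "roll": 0},
    {"translation": [0, 0, 2], "roll": 0},
    {"translation": [0, 0, 2], "roll": 0},
    {"translation": [0, 0, 1], "roll": 0},
    {"translation": [0, 0, 1], "roll": 0},
    {"translation": [0, 0, 0], "roll": 0},
    {"translation": [0, 0, 0], "roll": 0},
  ],
)

```text
time: 9.7
tool_pos: [0.5469, 0.0607, 0.1159]
tool_rot: [3.142, -0.0, 2.968]
contact_force: [0.2, 0.1, -2.9]
opening: 0.0184
grip_force: 24.9
```

>>> step_arm(
  commands=[
    {"translation": [0, 0, 1], "roll": 0},
    {"translation": [0, 0, 1], "roll": 0},
    {"translation": [0, 0, 0], "roll": 0},
    {"translation": [0, 0, 0], "roll": 0},
  ],
)

```text
time: 10.03
tool_pos: [0.5468, 0.0608, 0.1139]
tool_rot: [3.142, -0.0, 2.968]
contact_force: [-0.1, 0.6, -1.3]
opening: 0.0195
grip_force: 24.9
```

>>> step_arm(
  commands=[
    {"translation": [0, 0, 1], "roll": 0},
    {"translation": [0, 0, 1], "roll": 0},
    {"translation": [0, 0, 0], "roll": 0},
    {"translation": [0, 0, 0], "roll": 0},
  ],
)

```text
time: 10.37
tool_pos: [0.5468, 0.0608, 0.1118]
tool_rot: [3.142, -0.0, 2.968]
contact_force: [-0.1, 0.6, -2.9]
opening: 0.019
grip_force: 24.9
```

It has passed the thick-rod stop height with no resistance, so it is entering the neck. I'll go on carefully through the throat.

>>> step_arm(
  commands=[
    {"translation": [0, 0, 1], "roll": 0},
    {"translation": [0, 0, 1], "roll": 0},
    {"translation": [0, 0, 1], "roll": 0},
    {"translation": [0, 0, 0], "roll": 0},
    {"translation": [0, 0, 0], "roll": 0},
  ],
)

```text
time: 10.78
tool_pos: [0.5467, 0.0608, 0.1088]
tool_rot: [3.142, -0.0, 2.968]
contact_force: [-0.6, -0.9, -3.1]
opening: 0.0189
grip_force: 24.9
```

>>> step_arm(
  commands=[
    {"translation": [0, 0, 1], "roll": 0},
    {"translation": [0, 0, 1], "roll": 0},
    {"translation": [0, 0, 1], "roll": 0},
    {"translation": [0, 0, 0], "roll": 0},
    {"translation": [0, 0, 0], "roll": 0},
  ],
)

```text
time: 11.2
tool_pos: [0.5467, 0.0608, 0.1058]
tool_rot: [3.142, -0.0, 2.968]
contact_force: [-0.3, 0.3, -3.3]
opening: 0.0187
grip_force: 24.9
```

No contact forces at all. Home is expected near TCP z 0.087.

>>> step_arm(
  commands=[
    {"translation": [0, 0, 2], "roll": 0},
    {"translation": [0, 0, 2], "roll": 0},
    {"translation": [0, 0, 2], "roll": 0},
    {"translation": [0, 0, 2], "roll": 0},
    {"translation": [0, 0, 0], "roll": 0},
    {"translation": [0, 0, 0], "roll": 0},
  ],
)

```text
time: 11.7
tool_pos: [0.5468, 0.0608, 0.0977]
tool_rot: [3.142, -0.0, 2.968]
contact_force: [0.6, 0.3, -2.9]
opening: 0.0189
grip_force: 24.9
```

>>> step_arm(
  commands=[
    {"translation": [0, 0, 1], "roll": 0},
    {"translation": [0, 0, 1], "roll": 0},
    {"translation": [0, 0, 1], "roll": 0},
    {"translation": [0, 0, 1], "roll": 0},
    {"translation": [0, 0, 1], "roll": 0},
    {"translation": [0, 0, 1], "roll": 0},
    {"translation": [0, 0, 0], "roll": 0},
    {"translation": [0, 0, 0], "roll": 0},
  ],
)

```text
time: 12.37
tool_pos: [0.5468, 0.0608, 0.0919]
tool_rot: [3.142, -0.0, 2.968]
contact_force: [0.4, -1.0, -2.6]
opening: 0.0188
grip_force: 24.9
```

>>> step_arm(
  commands=[
    {"translation": [0, 0, 1], "roll": 0},
    {"translation": [0, 0, 1], "roll": 0},
    {"translation": [0, 0, 1], "roll": 0},
    {"translation": [0, 0, 0], "roll": 0},
    {"translation": [0, 0, 0], "roll": 0},
  ],
)

```text
time: 12.78
tool_pos: [0.5468, 0.0608, 0.0888]
tool_rot: [3.142, -0.0, 2.968]
contact_force: [-0.2, -0.3, -2.8]
opening: 0.0194
grip_force: 24.9
```

>>> step_arm(
  commands=[
    {"translation": [0, 0, 1], "roll": 0},
    {"translation": [0, 0, 0], "roll": 0},
    {"translation": [0, 0, 0], "roll": 0},
  ],
)

```text
time: 13.03
tool_pos: [0.5468, 0.0608, 0.0878]
tool_rot: [3.142, -0.0, 2.968]
contact_force: [0.4, 0.5, -3.0]
opening: 0.0191
grip_force: 24.9
```

>>> step_arm(
  commands=[
    {"translation": [0, 0, 0.5], "roll": 0},
    {"translation": [0, 0, 0], "roll": 0},
    {"translation": [0, 0, 0], "roll": 0},
  ],
)

```text
time: 13.28
tool_pos: [0.5468, 0.0608, 0.0875]
tool_rot: [3.142, -0.0, 2.968]
contact_force: [0.1, 0.3, -2.7]
opening: 0.019
grip_force: 24.9
```

>>> step_arm(
  commands=[
    {"translation": [0, 0, 0.5], "roll": 0},
    {"translation": [0, 0, 0], "roll": 0},
    {"translation": [0, 0, 0], "roll": 0},
  ],
)

```text
time: 13.53
tool_pos: [0.5468, 0.0608, 0.087]
tool_rot: [3.141, 0.0, 2.968]
contact_force: [-0.8, -0.3, -0.6]
opening: 0.0189
grip_force: 24.9
```

>>> step_arm(
  commands=[
    {"translation": [0, 0, 0.5], "roll": 0},
    {"translation": [0, 0, 0], "roll": 0},
    {"translation": [0, 0, 0], "roll": 0},
  ],
)

```text
time: 13.78
tool_pos: [0.5472, 0.0608, 0.0869]
tool_rot: [3.141, 0.001, 2.968]
contact_force: [-1.5, 0.0, 3.1]
opening: 0.0188
grip_force: 24.9
```

>>> step_arm(
  commands=[
    {"translation": [0, 0, 0.5], "roll": 0},
    {"translation": [0, 0, 0], "roll": 0},
    {"translation": [0, 0, 0], "roll": 0},
  ],
)

```text
time: 14.03
tool_pos: [0.5475, 0.0607, 0.0868]
tool_rot: [3.141, 0.002, 2.968]
contact_force: [-1.4, 0.1, 6.1]
opening: 0.0184
grip_force: 24.9
```

It is seated: the force rises at TCP z 0.087, as expected for home. I'll relieve the press, open, then back off straight up.

>>> step_arm(
  commands=[
    {"translation": [0, 0, -0.8], "roll": 0},
    {"translation": [0, 0, 0], "roll": 0},
    {"translation": [0, 0, 0], "roll": 0},
  ],
)

```text
time: 14.28
tool_pos: [0.547, 0.0608, 0.0869]
tool_rot: [3.141, 0.001, 2.968]
contact_force: [-1.1, 0.2, 3.1]
opening: 0.0191
grip_force: 24.9
```

>>> step_arm(
  commands=[
    {"translation": [0, 0, 0], "roll": 0},
    {"translation": [0, 0, 0], "roll": 0},
    {"translation": [0, 0, 0], "roll": 0},
    {"translation": [0, 0, 0], "roll": 0},
    {"translation": [0, 0, 0], "roll": 0},
    {"translation": [0, 0, 0], "roll": 0},
    {"translation": [0, 0, 0], "roll": 0},
    {"translation": [0, 0, 0], "roll": 0},
  ],
  fingers=0.7,
)

```text
time: 14.95
tool_pos: [0.5469, 0.0608, 0.0867]
tool_rot: [3.142, 0.0, 2.968]
contact_force: [0.1, -0.2, -0.2]
opening: 0.0633
grip_force: 0.0
```

>>> step_arm(
  commands=[
    {"translation": [0, 0, -5], "roll": 0},
    {"translation": [0, 0, -15], "roll": 0},
    {"translation": [0, 0, -25], "roll": 0},
    {"translation": [0, 0, -25], "roll": 0},
    {"translation": [0, 0, -25], "roll": 0},
    {"translation": [0, 0, -25], "roll": 0},
    {"translation": [0, 0, 0], "roll": 0},
    {"translation": [0, 0, 0], "roll": 0},
    {"translation": [0, 0, 0], "roll": 0},
  ],
)

```text
time: 15.7
tool_pos: [0.5464, 0.0608, 0.2063]
tool_rot: [-3.142, -0.001, 2.968]
contact_force: [-0.5, 0.1, 0.8]
opening: 0.0644
grip_force: 0.0
```

```bash
python3 - <<'E'
from h import *
s=observe();print({k:np.round(s[k],4).tolist() for k in ['time','tool_pos','contact_force','opening']})
im=read_camera('wrist');sc=read_camera('scene')
a=cv2.resize(im[100:340,180:460,::-1],(560,480));b=cv2.resize(sc[160:280,235:330,::-1],(240,303),interpolation=cv2.INTER_CUBIC)
o=np.zeros((480,800,3),np.uint8);o[:,:560]=a;o[:303,560:]=b
cv2.imwrite('pics/end.png',o)
E
```

```text
{'time': 15.7, 'tool_pos': [0.5464, 0.0608, 0.2063], 'contact_force': [-0.4689, 0.1215, 0.7716], 'opening': 0.0644}
```

View pics/end.png

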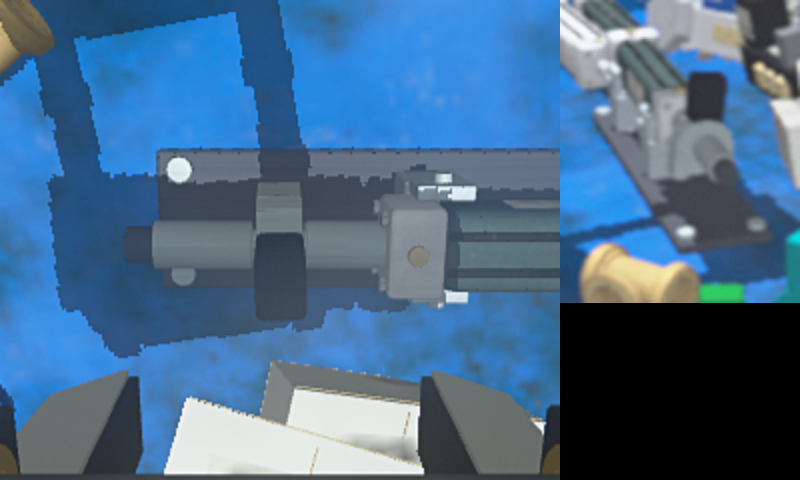

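The collar sits upright on the neck, with the grip at (280,275) square to the rod, and the gripper is clear. I'll let it settle briefly and hand in.

>>> step_arm(
  commands=[
    {"translation": [0, 0, 0], "roll": 0},
    {"translation": [0, 0, 0], "roll": 0},
    {"translation": [0, 0, 0], "roll": 0},
    {"translation": [0, 0, 0], "roll": 0},
    {"translation": [0, 0, 0], "roll": 0},
    {"translation": [0, 0, 0], "roll": 0},
    {"translation": [0, 0, 0], "roll": 0},
    {"translation": [0, 0, 0], "roll": 0},
    {"translation": [0, 0, 0], "roll": 0},
    {"translation": [0, 0, 0], "roll": 0},
    {"translation": [0, 0, 0], "roll": 0},
    {"translation": [0, 0, 0], "roll": 0},
  ],
)

```text
time: 16.8
tool_pos: [0.5468, 0.0607, 0.2067]
tool_rot: [3.142, 0.0, 2.968]
contact_force: [-0.4, 0.6, -0.2]
opening: 0.0643
grip_force: 0.0
```

```bash
python3 -c "
from cell import *
print(hand_in())"
```

```text
the job is handed in; nothing more can be done
None
```

The steel collar with the black grip hangs upright and fully home on the rod's neck. It was pushed down with about 9 N and released clear of the robot, and the job was handed in at 16.8 s; no verdict was returned.

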